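# Hold the last side of a glass-panel frame shut in the spring jig

## Robot

A 6-joint arm with a two-finger parallel gripper is mounted at the origin on the work surface. World frame = base frame: x ahead of the robot, y to its left, z up, the work surface at z = 0. Lengths are in mm, angles in rad, forces in N, time in s.
With the tool pointing down it reaches from about 300 to 875 mm from the base axis. Payload 4.2 kg.
Tool frame: the origin (TCP) lies at the very end of the fingers, on their centre line; the grasp point (between the pads) lies r.grasp_offset behind it (r.grasp_offset is the distance from the TCP to the grasp point, in mm); z points along the fingers, y is the line along which they close (so a half turn about z gives the same grasp; the last joint's range is limited). The gripper opens to 85 mm and grips with 20 to 120 N. Pads are 22 mm wide; open, the fingers measure 114 mm over their backs; the gripper's body (76 mm by 85 mm) begins 54 mm behind the grasp point. The pads swing forward as they close: fully open they stand 13 mm farther back than shut.
Start: joints at [-1.214, 0.32, 1.565, -0, 1.257, -0.02], TCP at [211.573, -534.676, 231.338] pointing down, gripper open.
Joint ranges: [-3.11, 3.11], [-0.84, 2.01], [0.21, 2.61], [-1.34, 4.49], [0.05, 2.63], [-2.56, 2.56]. Speed limits (rad/s): [2.57, 2.57, 3.14, 3.14, 3.14, 3.14].

## Interface

Orientations are given as a unit quaternion [x, y, z, w].
In Python, from workcell import r, cams gives the robot as it stands. The module is installed in compiled form; this text tells all that it offers.
- The arm moves only by the tool step_arm, never from a script. Its argument "series" is a list of rows, each a list of 4 numbers: the shift along the tool's x, y, z in mm, then the turn about the tool's z in rad. In form: [[dx, dy, dz, spin], ...]. A call has 1 to 10 rows; each row shifts and turns the commanded pose from where the row before left it, along the tool's axes as they then stand; what a row does not reach is not made up. A row lasts 1/12 s, in which the tool goes at most 41.7 mm and 7.16 degrees, less where a joint would pass 70% of its speed; a pose out of reach is approached as far as the arm can. A call is refused whole if a number of a shift passes 41.7 or a number of a turn 0.125, either way. A call with a gripper value outside its range is refused whole. "grip" is the opening, from 0 (shut) to 1 (fully open), set as the call begins (left out, the last holds). The fingers move at their own pace and stop on an object; "squeeze" is the grip in N (left out, the last holds). Time passes only in rows, so rows that do not move let the fingers close. It gives the time, the measured TCP pose, the force, the opening and the grip force at its end, in the units of the state.
- r.state(): the state, without advancing time (a new reading comes with each control period).
- cams.read_camera(name): name is "scene" or "top"; returns the picture (384x512x3 uint8, blue, green, red); there is no depth.
- cams.calibration(name): a dict with "camera_matrix" (3x3 intrinsics, pixels), "rvec" (rotation vector, rad) and "tvec" (3), from world to camera coordinates, as OpenCV has them. Camera axes: x right, y down, z forward; pixel columns grow to the right and rows downward; lengths in mm; the calibration is good to about 2 mm. A picture is of the moment at which its call begins. calibration takes no time and is no camera call.
- r.job_done(): hands the job in; it is judged then, once.
The state is a dict: "time_s": time; "joints": joint angles; "qvel": joint speeds; "joint_torque": joint torques, N m; "position": TCP position; "eef_rot": TCP orientation; "force": force on the tool from outside, world axes, zero at the start; "wrist_torque": the same for the moment, N m; "width": finger opening in mm; "finger_force": force on a finger pad.
Only numpy, scipy, OpenCV 4.12 (cv2) and the standard library are available. Lean on these libraries where they do the work, as an engineer would, in place of code of your own. Each camera call takes 0.05 s, during which the arm holds its last target. There are 200 camera calls.

## Task

Close the little dark-wood box frame in the spring jig: take the loose matching rail, stand it on edge on the jig's plywood bed with its two ends flush with the outsides of the frame, and press it squarely against the frame's two open ends until the black pointer stands in the green band, never letting the pointer run into the red. Finish while still holding the rail there with a steady push, since I will pin the corners as you hold, and do not knock or shift the glass jar, the paper cup or the glue bottle.

Things in the scene. Friction and masses are not known exactly. Their poses are not given: they have to be found in the camera images.
- rail: loose dark-wood rail, the missing fourth side of the frame: a plain bar 140 mm long (its y axis), 16 mm thick (its x axis) and 40 mm tall (its z axis), about 65 g, standing on edge on the bench to the left or right of the jig. Origin: centre of its underside. It is the same either way round.
- jig: fixed spring jig. Level plywood bed 12 mm thick, 200 mm wide (y), from x = -90 mm (robot's side) to +205. Origin: bed's underside (bench height), mid open side of the relaxed frame. Push towards its +x. Aluminium block at x 174 to 196, 57 mm above the bench. Flat scale strip at the +y side of the bed: white, green, white, red.
- frame: three-sided dark-wood frame on the carriage, axes as the jig's. Origin: bed-top height, mid open side (facing -x, the robot); moves with the carriage. 140 wide (y), 120 deep, 40 tall; sides 16 thick: the ends to press on are at x = 0, y = +62 and -62. Between them (108 wide) a white backing 4 mm above the bed from x = 8, blue glass panel 9 mm above it from x = 44.
- carriage (a joint): slide of the sprung carriage that carries the frame and the pointer, in m along jig +x: 0 relaxed, 0.036 fully in. A spring pushes back with about 2 N at 0 plus 0.25 N per mm (6.5 N at 0.018), with a little friction. The pointer is in the green band from 0.012 to 0.024 and in the red from 0.030 on.
- frit_jar: bystander: glass jar with a red label and black lid, 68 mm across, 100 mm tall; origin centre of its underside. It stands on the side of the jig where the rail is not.
- paper_cup: bystander: white paper cup, 68 mm across the rim, 75 mm tall, origin centre of its underside, on the bench farther out to one side of the jig.
- glue_bottle: bystander: small white bottle with an orange cap, 40 mm across, 85 mm tall, origin centre of its underside, on the bench farther out to the other side of the jig.
Things that resemble listed ones, but are neither listed nor needed, are in the scene too. Leave any orange, pink or purple look-alike of the rail alone.

How it is judged (in metres and radians):
At the end, for the whole second after the job is handed in: For the last second, held by the fingers: carriage 10.5 to 25.5 mm, rail on frame 3.5 to 11 N; rail at rest, upright (0.05 rad), under 3.5 mm off the bed, against the open ends, flush within 4 mm, square within 0.03 rad; jar, cup and bottle upright, within 20 mm of their places (value of joint carriage between 0.0105 and 0.0255 m and contact force between rail and frame between 3.5 and 11 N and y of rail in the frame of frame between -0.004 and 0.004 m and x of rail in the frame of frame between -0.011 and -0.005 m and z of rail in the frame of jig between 0.009 and 0.0155 m and angle between the y axis of rail and the y axis of frame, either way round below 0.03 rad and angle between rail's own z axis and vertical below 0.05 rad and contact force between the fingers and rail above 1 N and linear speed of rail below 0.01 m/s and distance of each of frit_jar, paper_cup, glue_bottle from where it was at the start of the episode below 0.02 m and angle between each of frit_jar, paper_cup, glue_bottle's own z axis and vertical below 0.1 rad); the arm keeps its last pose, push and grip.
It fails at once if the pointer is pushed into the red (carriage beyond 31.5 mm) (value of joint carriage above 0.0315 m).
It fails at once if the glass jar is shifted by more than 20 mm or knocked over (distance of frit_jar from where it was at the start of the episode above 0.02 m or angle between frit_jar's own z axis and vertical above 0.35 rad).
It fails at once if the paper cup is shifted by more than 20 mm or knocked over (distance of paper_cup from where it was at the start of the episode above 0.02 m or angle between paper_cup's own z axis and vertical above 0.35 rad).
It fails at once if the glue bottle is shifted by more than 20 mm or knocked over (distance of glue_bottle from where it was at the start of the episode above 0.02 m or angle between glue_bottle's own z axis and vertical above 0.35 rad).
It also fails if it takes over 48 s, if anything falls off the work surface, if the arm or the gripper's body presses on something with over 40 N, if the wrist force passes 120 N, or if a joint passes its speed limit or range.

## Working session

There is one attempt and no reset: what is moved stays moved. The work goes in short steps, Python scripts to look and compute and a tool call to move; the robot and the scene stay as the last step left them, time stands still between calls to the robot, and variables do not carry over. Pictures are saved under pics/ and viewed, at most 10 in all, crops included, and the job is handed in when it is done.

Besides the shell and the picture viewer there is one more tool, called after "Call:" as a command line: name --pt "numbers of a row" for each row, then --argument value for the rest. step_arm: Moves the arm, as the interface text tells. Its arguments: {"type":"object","properties":{"series":{"type":"array"},"grip":{"type":"number"},"squeeze":{"type":"number"}},"required":["series"]}

```bash
mkdir -p pics; cat > h.py <<'E'
import numpy as np,cv2
from workcell import r,cams
def cal(n):
    c=cams.calibration(n);K=np.array(c["camera_matrix"],float);R=cv2.Rodrigues(np.array(c["rvec"],float))[0];t=np.array(c["tvec"],float).ravel();return K,R,t
def ray(n,uv,z):
    K,R,t=cal(n);uv=np.atleast_2d(np.array(uv,float))
    d=(R.T@np.linalg.inv(K)@np.c_[uv,np.ones(len(uv))].T).T;C=-R.T@t
    return C+d*((z-C[2])/d[:,2])[:,None]
def proj(n,P):
    K,R,t=cal(n);q=(K@(R@np.atleast_2d(P).T+t[:,None])).T;return q[:,:2]/q[:,2:]
E
python3 - <<'E'
from h import *
for n in("top","scene"):
    im=cams.read_camera(n);cv2.imwrite(f"pics/{n}0.png",im);K,R,t=cal(n);print(n,K[0,0],-R.T@t)
    cv2.imwrite(f"pics/{n}0b.png",cv2.resize(im,(800,600),interpolation=cv2.INTER_CUBIC))
print(r.state(),r.grasp_offset)
E
```

```text
top 402.12965680870735 [ 316.47550266  -51.5930374  1042.40752007]
scene 408.22509374084115 [1333.56396319 -100.36880625  993.89638181]
{'time_s': 0.1, 'joints': array([-1.21397487e+00,  3.20235030e-01,  1.56554960e+00,  1.02167030e-05,
        1.25740554e+00, -2.00125324e-02]), 'qvel': array([-7.45318243e-05, -1.58805348e-03, -1.79839203e-03, -2.06837100e-03,
        5.13444044e-04, -2.09483462e-04]), 'joint_torque': array([-2.05802926e-04, -4.16408730e+01, -2.34705019e+01, -1.34051802e-04,
        4.95048385e-03,  6.40840213e-06]), 'position': array([ 211.43626133, -534.2582994 ,  230.56516626]), 'eef_rot': array([ 9.82301951e-01,  1.87302532e-01, -1.29090293e-04, -7.88274632e-04]), 'force': array([-0.15768202, -0.96987558, -0.26958478]), 'wrist_torque': array([0.00172605, 0.0805659 , 0.01538376]), 'finger_force': 0.0, 'width': 85.11805823439907} 18.700000000000003
```

View pics/top0b.png

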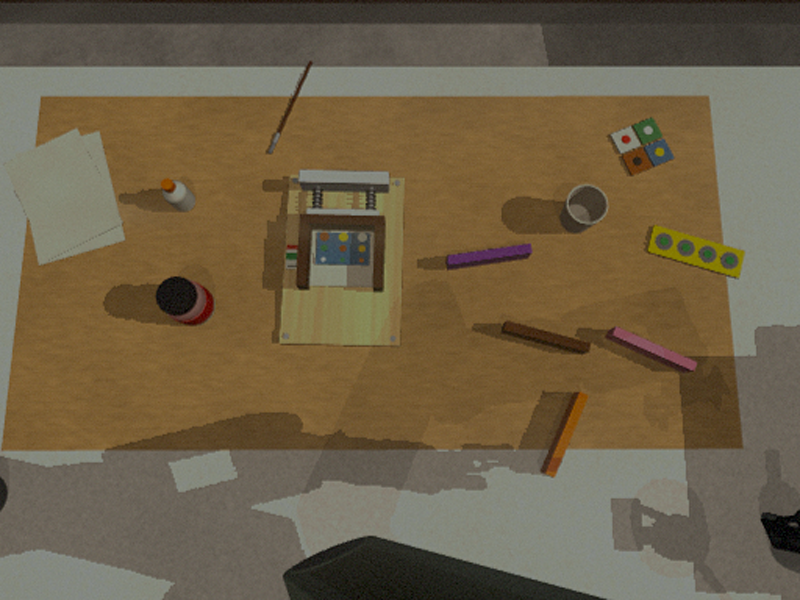

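View pics/scene0b.png

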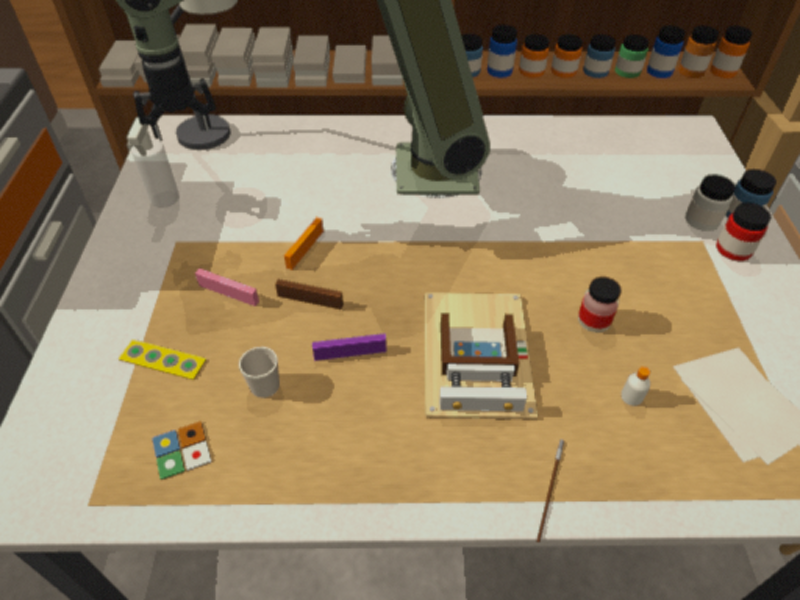

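The top view shows the dark rail at about (503–590, 322–352) of 800x600. The jig is centred near (342, 262), with the jar on its left and the cup and bottle farther out.

```bash
python3 - <<'E'
from h import *
im=cv2.imread("pics/top0.png")
a=cv2.resize(im[195:235,310:390],(800,400),interpolation=cv2.INTER_NEAREST)
b=cv2.resize(im[105:225,170:270],(500,600),interpolation=cv2.INTER_NEAREST)
cv2.imwrite("pics/a.png",np.clip(a*2.5,0,255).astype(np.uint8));cv2.imwrite("pics/b.png",np.clip(b*1.6,0,255).astype(np.uint8))
print(proj("top",[[300,-300,0],[300,-300,40]]))
s=0.64
print(ray("top",[[503*s,322*s],[590*s,345*s]],40))
E
```

```text
[[356.54172626 275.71667398]
 [360.44639597 275.96855473]]
[[ 473.20548048 -211.00819293   40.        ]
 [ 435.52721781 -349.5820348    40.        ]]
```

View pics/a.png

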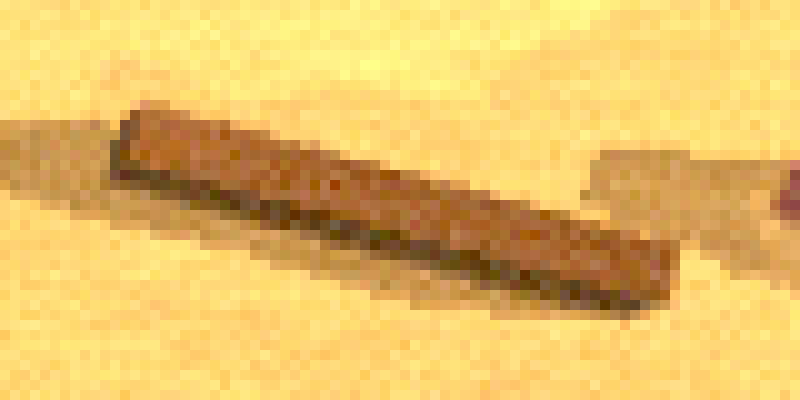

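View pics/b.png

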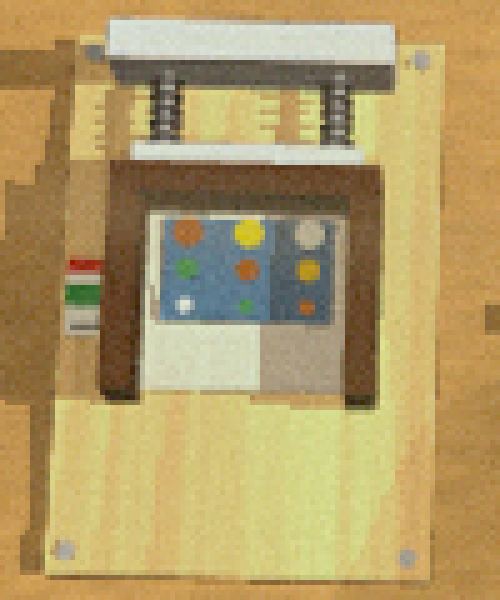

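The crops show rail top-face corners at about (133,103), (125,168), (680,240) and (668,300) in crop a. The frame top corners are (107,163), (383,168), (100,392) and (375,400), and the bed's are (75,40), (445,45), (430,580) and (45,573), all in crop b.

```bash
python3 - <<'E'
from h import *
A=np.array([[133,103],[125,168],[668,300],[680,240]])/10-.5+[310,195]
P=ray("top",A,40);print(P.round(1),P.mean(0),[np.linalg.norm(P[i]-P[(i+1)%4]) for i in range(4)])
B=np.array([[107,163],[383,168],[375,400],[100,392]])/5-.5+[170,105]
P=ray("top",B,52);print(P.round(1),[np.linalg.norm(P[i]-P[(i+1)%4]) for i in range(4)])
B=np.array([[75,40],[445,45],[430,580],[45,573]])/5-.5+[170,105]
P=ray("top",B,12);print(P.round(1),[np.linalg.norm(P[i]-P[(i+1)%4]) for i in range(4)])
im=cv2.imread("pics/top0.png")
hsv=cv2.cvtColor(im,cv2.COLOR_BGR2HSV)
# rail top face: reddish vs. board
for nm,x0,y0,x1,y1,z in(("rail",310,195,390,235,40),("frame",185,130,250,190,52)):
    c=im[y0:y1,x0:x1].astype(float);print(nm,[tuple(c[j,i]) for j,i in ((15,30),(18,35),(20,30),(5,40),(35,70))] if nm=="rail" else [tuple(c[j,i]) for j,i in((25,9),(40,9),(11,30),(30,55),(55,9))])
    br=(c[...,2]<80)&(c[...,1]<50); top=br&(c[...,2]>33)
    n,l,s,_=cv2.connectedComponentsWithStats(top.astype(np.uint8));k=1+s[1:,4].argmax();pts=np.argwhere(l==k)[:,::-1]+[x0,y0]
    W=ray("top",pts,z)[:,:2].astype(np.float32);R=cv2.minAreaRect(W);print(s[k],R, W.mean(0))
    if nm=="rail":
        ev=np.linalg.eigh(np.cov(W.T))[1][:,1];print("axis",ev,np.arctan2(ev[1],ev[0]))
E
```

```text
[[ 476.5 -213.3   40. ]
 [ 459.9 -210.8   40. ]
 [ 426.2 -345.8   40. ]
 [ 441.3 -349.7   40. ]] [ 450.98377842 -279.89805056   40.        ] [np.float64(16.75433308923579), np.float64(139.14069854064098), np.float64(15.588476432917181), np.float64(140.77906966812938)]
[[651.6 122.5  52. ]
 [648.7 -19.4  52. ]
 [526.7 -15.9  52. ]
 [531.1 122.6  52. ]] [np.float64(141.96862277745615), np.float64(121.97950342346519), np.float64(138.51288557825893), np.float64(120.44308750667322)]
[[734.7 148.8  12. ]
 [731.6 -51.5  12. ]
 [440.4 -43.1  12. ]
 [444.5 155.2  12. ]] [np.float64(200.30164764817349), np.float64(291.2701630042367), np.float64(198.3525251752971), np.float64(290.2644262586099)]
rail [(np.float64(11.0), np.float64(38.0), np.float64(65.0)), (np.float64(22.0), np.float64(41.0), np.float64(69.0)), (np.float64(22.0), np.float64(40.0), np.float64(68.0)), (np.float64(55.0), np.float64(95.0), np.float64(126.0)), (np.float64(51.0), np.float64(86.0), np.float64(116.0))]
[ 10  11  58  21 479] ((447.5646057128906, -277.1854553222656), (142.19749450683594, 22.98463249206543), 74.51133728027344) [ 447.7055 -276.7207]
axis [0.25418436 0.96715579] 1.3137920589932908
frame [(np.float64(12.0), np.float64(42.0), np.float64(60.0)), (np.float64(30.0), np.float64(46.0), np.float64(65.0)), (np.float64(26.0), np.float64(45.0), np.float64(65.0)), (np.float64(30.0), np.float64(47.0), np.float64(69.0)), (np.float64(35.0), np.float64(70.0), np.float64(80.0))]
[  7   7  54  10 319] ((639.6886596679688, 51.507266998291016), (136.3725128173828, 24.081039428710938), 89.8973617553711) [639.7992   48.91875]
```

Every measured size matches what's given. The rail centre is about (451, -280) with its long axis at 1.323 rad, and the jig origin is about (530, 53.7) with yaw -0.0225. I'll turn the tool to the rail first.

Call:
step_arm --pt "0 0 0 -0.118" --pt "0 0 0 -0.118" --pt "0 0 0 -0.118" --pt "0 0 0 -0.118" --pt "0 0 0 -0.118" --pt "0 0 0 -0.118" --pt "0 0 0 -0.118" --pt "0 0 0 -0.118" --pt "0 0 0 0" --grip 1

```text
time_s: 0.85
position: [211.5, -534.4, 230.8]
eef_rot: [0.789, 0.614, 0.0, -0.0]
force: [-0.2, 0.1, 0.0]
width: 85.6
finger_force: 0.0
```

```bash
cat >> h.py <<'E'
from scipy.spatial.transform import Rotation as Ro
def plan(target,tx=None):
    s=r.state();R=Ro.from_quat(s["eef_rot"]).as_matrix();p=s["position"]
    print("t",s["time_s"],"pos",p.round(1),"tx angle",np.arctan2(R[1,0],R[0,0]).round(4),"tilt",R[:,2].round(4),"F",s["force"].round(2),"w",s["width"].round(1),"ff",s["finger_force"])
    print("tool shift",(R.T@(np.array(target)-p)).round(1), "spin",None if tx is None else -(tx-np.arctan2(R[1,0],R[0,0])).round(4))
E
python3 -c "
from h import *
plan([451,-280,120],1.323)"
```

```text
Traceback (most recent call last):
  File "h.py", line 14, in plan
    print("t",s["time_s"],"pos",p.round(1),"tx angle",np.arctan2(R[1,0],R[0,0]).round(4),"tilt",R[:,2].round(4),"F",s["force"].round(2),"w",s["width"].round(1),"ff",s["finger_force"])
                                                                                                                                            ^^^^^^^^^^^^^^^^
AttributeError: 'float' object has no attribute 'round'
```

```bash
sed -i 's/s\["width"\].round(1)/round(s["width"],1)/' h.py
python3 -c "
from h import *
plan([451,-280,110],1.323)"
```

```text
t 0.85 pos [ 211.5 -534.4  230.8] tx angle 1.3227 tilt [-3.e-04  9.e-04 -1.e+00] F [-0.22  0.12  0.03] w 85.6 ff 0.0
tool shift [305.3 169.8 121. ] spin -0.0003
```

Call:
step_arm --pt "30.5 17 12.1 0" --pt "30.5 17 12.1 0" --pt "30.5 17 12.1 0" --pt "30.5 17 12.1 0" --pt "30.5 17 12.1 0" --pt "30.5 17 12.1 0" --pt "30.5 17 12.1 0" --pt "30.5 17 12.1 0" --pt "30.5 17 12.1 0"

```text
time_s: 1.6
position: [428.5, -305.1, 121.8]
eef_rot: [0.791, 0.612, -0.0, 0.0]
force: [0.0, -0.0, 0.4]
width: 85.3
finger_force: 0.0
```

Call:
step_arm --pt "15 8 6 0" --pt "15.5 9 6 0" --pt "0 0 0 0" --pt "0 0 0 0"

```text
time_s: 1.93
position: [451.8, -280.7, 110.0]
eef_rot: [0.79, 0.613, -0.0, -0.0]
force: [-0.8, -0.3, 0.7]
width: 85.1
finger_force: 0.0
```

```bash
python3 -c "
from h import *
plan([451,-280,11],1.323)
im=cams.read_camera('top')
cv2.imwrite('pics/c.png',np.clip(cv2.resize(im[150:270,280:440],(800,600),interpolation=cv2.INTER_NEAREST)*2.0,0,255).astype(np.uint8))"
```

```text
t 1.9333 pos [ 451.8 -280.7  110. ] tx angle 1.3207 tilt [-1.2e-03  3.0e-04 -1.0e+00] F [-0.81 -0.27  0.75] w 85.1 ff 0.0
tool shift [ 0.4 -0.8 99. ] spin -0.0023
```

View pics/c.png

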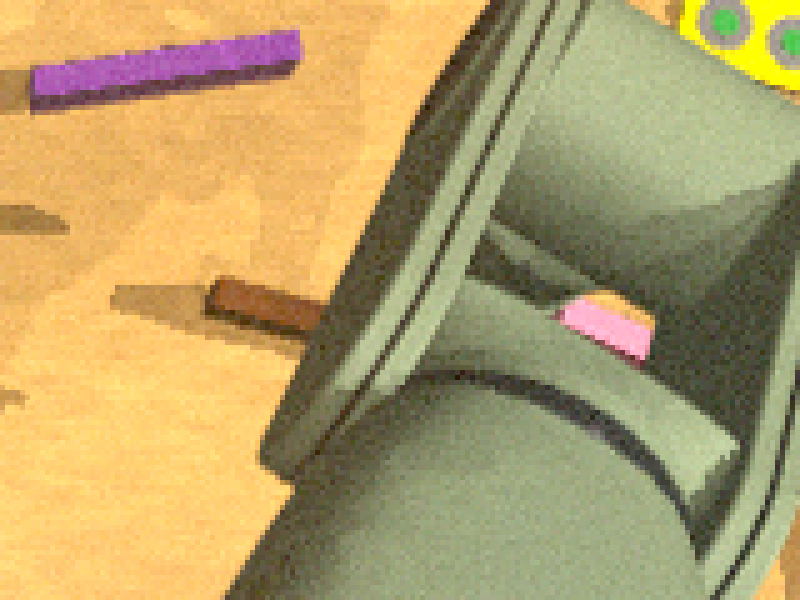

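The arm hides most of the rail from the top camera; only its left end shows, at about (210–320, 280–330). The estimate leaves ±34 mm clearance for the fingers, so I'll descend and close.

Call:
step_arm --pt "0.2 -0.4 25 0" --pt "0.2 -0.4 25 0" --pt "0 0 25 0" --pt "0 0 14 0" --pt "0 0 10 0" --pt "0 0 0 0" --pt "0 0 0 0"

```text
time_s: 2.57
position: [450.9, -281.5, 11.7]
eef_rot: [0.79, 0.613, -0.0, 0.0]
force: [0.4, 0.8, 1.0]
width: 85.2
finger_force: 0.0
```

Call:
step_arm --pt "0 0 0 0" --pt "0 0 0 0" --pt "0 0 0 0" --pt "0 0 0 0" --pt "0 0 0 0" --pt "0 0 0 0" --pt "0 0 0 0" --pt "0 0 0 0" --pt "0 0 0 0" --pt "0 0 0 0" --grip 0 --squeeze 40

```text
time_s: 3.4
position: [451.4, -280.8, 11.8]
eef_rot: [0.79, 0.613, 0.0, 0.0]
force: [-0.5, 0.1, 5.2]
width: 15.5
finger_force: 40.4
```

Call:
step_arm --pt "0 0 -10 0" --pt "0 0 -20 0" --pt "0 0 -25 0" --pt "0 0 -25 0" --pt "0 0 -10 -0.076" --pt "0 0 0 -0.076" --pt "0 0 0 -0.076" --pt "0 0 0 0"

```text
time_s: 4.07
position: [450.8, -280.5, 101.9]
eef_rot: [0.714, 0.7, -0.0, 0.0]
force: [0.7, -0.4, -1.5]
width: 15.4
finger_force: 39.7
```

```bash
cat >> h.py <<'E'
def J(x,y,z): # jig frame -> world
    a=-0.0225;return [530+x*np.cos(a)-y*np.sin(a),53.7+x*np.sin(a)+y*np.cos(a),z]
E
python3 -c "
from h import *
plan(J(-45,0,100),1.5483)"
```

```text
t 4.0667 pos [ 450.8 -280.5  101.9] tx angle 1.55 tilt [ 1.e-04 -2.e-04 -1.e+00] F [ 0.71 -0.43 -1.46] w 15.4 ff 39.72408413887024
tool shift [335.9  27.2   1.8] spin 0.0017
```

Call:
step_arm --pt "20 2.7 0 0" --pt "37 2.7 0 0" --pt "37 2.7 0 0" --pt "37 2.7 0 0" --pt "37 2.7 0 0" --pt "37 2.7 0 0" --pt "37 2.7 0 0" --pt "37 2.7 0 0" --pt "37 2.7 0 0" --pt "20 2.7 0 0"

```text
time_s: 4.9
position: [485.0, 57.9, 101.4]
eef_rot: [0.715, 0.699, 0.0, -0.0]
force: [0.5, -0.0, 0.1]
width: 15.2
finger_force: 39.7
```

Call:
step_arm --pt "0 0 5 0.0017" --pt "0 0 10 0" --pt "0 0 15 0" --pt "0 0 0 0" --pt "0 0 0 0" --pt "0 0 0 0"

```text
time_s: 5.4
position: [485.6, 54.1, 71.7]
eef_rot: [0.716, 0.698, -0.0, 0.0]
force: [-0.4, 0.1, -1.3]
width: 15.6
finger_force: 39.7
```

```bash
python3 -c "
from h import *
plan(J(-45,0,28),1.5483)
p=r.state()['position']
for n in('scene','top'):
  im=cams.read_camera(n);cv2.imwrite(f'pics/{n}1.png',im)
  x,y=proj(n,p)[0].astype(int);print(n,x,y)
  x0,y0=x-50,y-40
  c=np.clip(cv2.resize(im[y0:y0+75,x0:x0+100],(800,600),interpolation=cv2.INTER_NEAREST)*1.8,0,255).astype(np.uint8);cv2.imwrite(f'pics/{n}1c.png',c)"
```

```text
t 5.4 pos [485.6  54.1  71.7] tx angle 1.5457 tilt [ 2.e-04 -2.e-04 -1.e+00] F [-0.42  0.06 -1.32] w 15.6 ff 39.699867367744446
tool shift [ 0.6 -0.6 43.7] spin -0.0026
scene 303 184
top 215 199
```

View pics/scene1c.png

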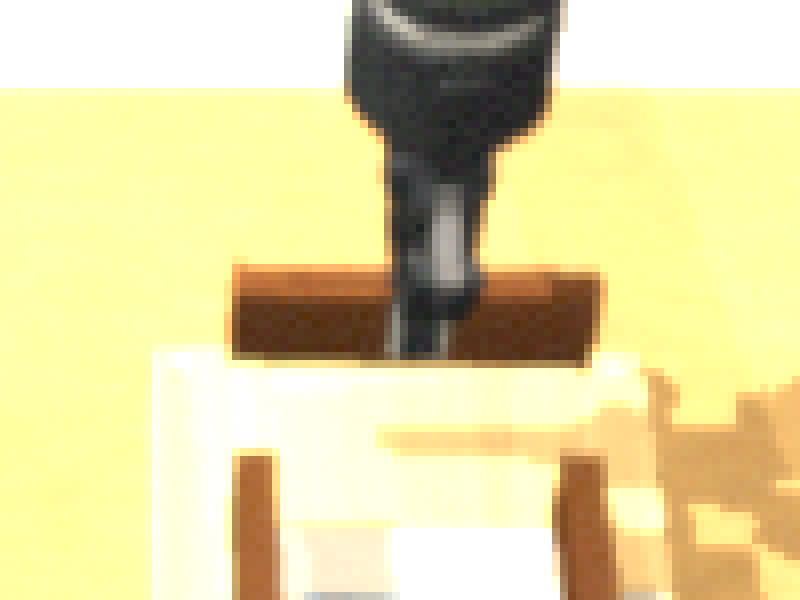

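View pics/top1c.png

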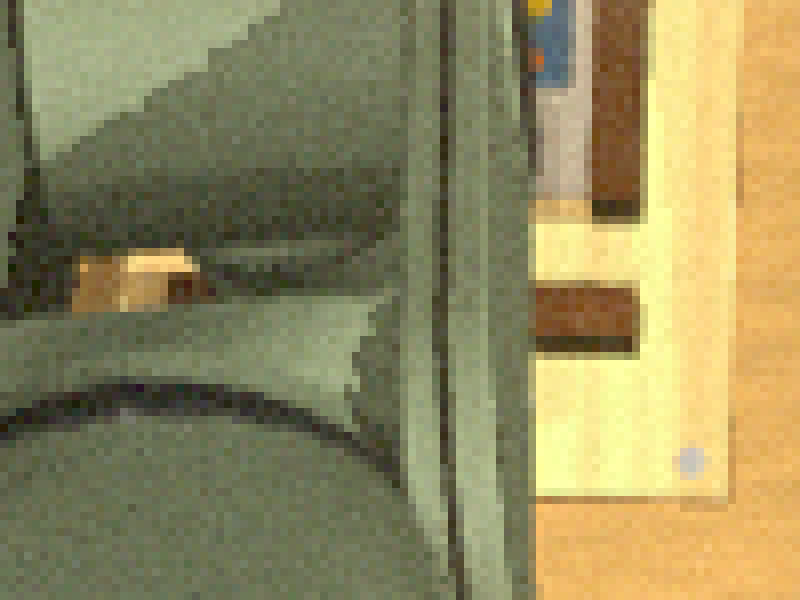

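The scene crop shows the held rail level: top edge y≈265 from x≈232 to 603, bottom edge y≈362 from x≈232 to 585. The frame's open ends are at (232,456) and (605,458). The top crop shows the rail's right end at x≈638, against the frame's right outside at about 645.

```bash
python3 - <<'E'
from h import *
a=-0.0225;o=np.array([530,53.7])
def jig(P): d=P[:,:2]-o;return np.c_[d[:,0]*np.cos(a)+d[:,1]*np.sin(a),-d[:,0]*np.sin(a)+d[:,1]*np.cos(a)].round(1)
s=lambda L:np.array(L,float)/8-.5+[253,144]
t=lambda L:np.array(L,float)/8-.5+[165,159]
z=71.7-11.8
print("rail top back",jig(ray("scene",s([[232,265],[603,270]]),z+40)))
print("rail top front L",jig(ray("scene",s([[232,297]]),z+40)))
print("rail bot front",jig(ray("scene",s([[232,360],[585,365]]),z)))
print("frame ends",jig(ray("scene",s([[232,456],[605,458]]),52)))
print("top rail R end",jig(ray("top",t([[638,285],[638,338]]),z+40)))
print("top frame R",jig(ray("top",t([[645,200]]),52)))
p=r.state()["position"];print("tcp",jig(p[None]))
E
```

```text
rail top back [[-51.5 -70.9]
 [-51.7  70. ]]
rail top front L [[-34.8 -71.3]]
rail bot front [[-39.1 -69.2]
 [-39.1  67.1]]
frame ends [[  2.9 -69.8]
 [  1.2  71.8]]
top rail R end [[-35.3 -71.6]
 [-51.3 -72. ]]
top frame R [[  0.9 -71.1]]
tcp [[-44.   -0.4]]
```

Call:
step_arm --pt "0.6 0 14 -0.0026" --pt "0.6 0 14 0" --pt "0 0 10 0" --pt "0 0 5 0" --pt "0 0 2 0" --pt "0 0 0 0" --pt "0 0 0 0"

```text
time_s: 6.08
position: [486.0, 55.8, 27.0]
eef_rot: [0.715, 0.7, 0.0, 0.0]
force: [0.2, 0.1, -0.1]
width: 15.3
finger_force: 39.7
```

```bash
python3 -c "
from h import *
plan(J(-12,.8,25),1.5483)"
```

```text
t 6.0833 pos [486.   55.8  27. ] tx angle 1.5495 tilt [ 0.0012  0.     -1.    ] F [ 0.16  0.11 -0.06] w 15.3 ff 39.703441858291626
tool shift [-0.4 32.   2. ] spin 0.0012
```

Call:
step_arm --pt "0 8 1 0" --pt "0 8 1 0" --pt "0 7 0 0" --pt "0 4 0 0" --pt "0 0 0 0" --pt "0 0 0 0"

```text
time_s: 6.58
position: [512.7, 55.3, 24.3]
eef_rot: [0.715, 0.7, -0.0, -0.0]
force: [-0.6, 0.3, 0.4]
width: 15.5
finger_force: 39.7
```

```bash
python3 - <<'E'
from h import *
plan(J(-8,.8,25),1.5483)
p=r.state()['position']
im=cams.read_camera('scene');cv2.imwrite('pics/scene2.png',im)
x,y=proj('scene',p)[0].astype(int);x0,y0=x-50,y-35;print(x0,y0)
c=np.clip(cv2.resize(im[y0:y0+75,x0:x0+100],(800,600),interpolation=cv2.INTER_NEAREST)*1.2,0,255).astype(np.uint8);cv2.imwrite('pics/scene2c.png',c)
E
```

```text
t 6.5833 pos [512.7  55.3  24.3] tx angle 1.5496 tilt [-3.e-04 -1.e-04 -1.e+00] F [-0.64  0.33  0.39] w 15.5 ff 39.703195095062256
tool shift [-0.4  9.3 -0.7] spin 0.0013
253 166
```

View pics/scene2c.png

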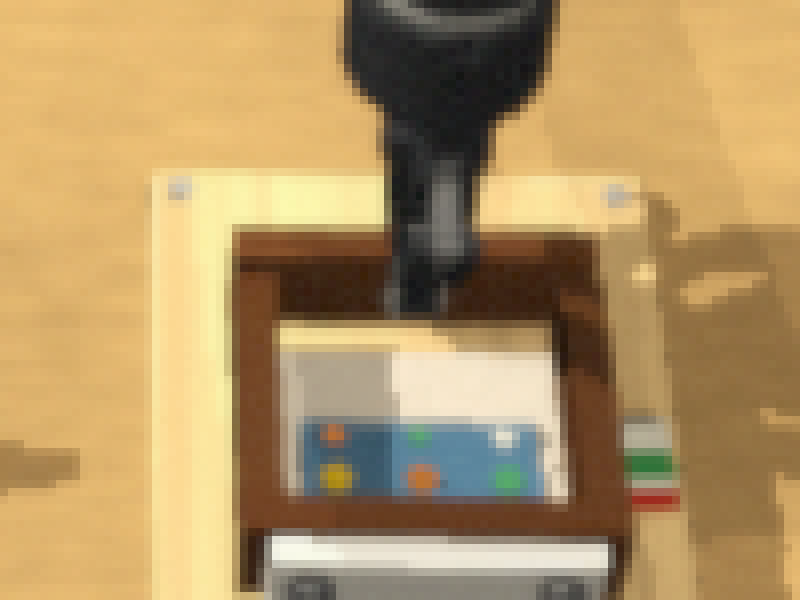

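The rail now sits just short of the frame ends: its top spans about (234–598, 232–262), and the frame's outer edges run about 236 to 606 there. I'll measure flushness at sub-pixel level.

```bash
python3 - <<'E'
from h import *
a=-0.0225;o=np.array([530,53.7])
def jig(P): d=P[:,:2]-o;return np.c_[d[:,0]*np.cos(a)+d[:,1]*np.sin(a),-d[:,0]*np.sin(a)+d[:,1]*np.cos(a)].round(1)
g=cv2.imread('pics/scene2.png')[...,1:].sum(2).astype(float)
for row in range(194,226,1):
    out=[]
    for lo,hi,sg in((276,290,-1),(321,333,1)):
        f=g[row,lo:hi]; A,B=np.median(f[:4]),np.median(f[-4:]);m=(A+B)/2
        k=np.where((f[:-1]-m)*(f[1:]-m)<=0)[0]
        if len(k)==0: out.append([np.nan,row]);continue
        k=k[0] ;out.append([lo+k+(m-f[k])/(f[k+1]-f[k]+1e-9),row])
    q=jig(ray('scene',out,52));print(row,np.round([out[0][0],out[1][0]],2),q.ravel(),(q[0,1]+q[1,1])/2)
E
```

```text
194 [281.53 321.5 ] [-23.4 -69.1 -25.8  54.1] -7.4999999999999964
195 [281.67 326.15] [-19.3 -68.8 -22.   68.1] -0.3500000000000014
196 [281.68 326.97] [-15.3 -68.9 -17.9  70.2] 0.6499999999999986
197 [281.46 327.08] [-11.2 -69.6 -13.9  70.2] 0.30000000000000426
198 [281.49 327.19] [ -7.2 -69.6  -9.8  70.1] 0.25
199 [281.53 327.11] [ -3.1 -69.6  -5.8  69.5] -0.04999999999999716
200 [281.53 327.21] [  0.9 -69.7  -1.8  69.4] -0.14999999999999858
201 [281.4 327.6] [  4.9 -70.2   2.2  70.1] -0.05000000000000426
202 [281.34 327.97] [  8.8 -70.5   6.2  70.9] 0.20000000000000284
203 [281.32 328.12] [ 12.8 -70.6  10.1  70.9] 0.15000000000000568
204 [281.32 328.08] [ 16.7 -70.7  14.1  70.4] -0.14999999999999858
205 [281.25 328.01] [ 20.6 -71.   18.   69.8] -0.6000000000000014
206 [281.04 328.13] [ 24.5 -71.8  21.9  69.8] -1.0
207 [280.73 321.25] [ 28.5 -72.8  26.2  48.7] -12.049999999999997
208 [280.63 321.28] [ 32.3 -73.2  30.1  48.4] -12.400000000000002
209 [280.95 321.39] [ 36.2 -72.3  33.9  48.4] -11.95
210 [281.02 321.74] [ 40.  -72.2  37.8  49.1] -11.55
211 [281.04 321.86] [ 43.8 -72.2 
[... 191 characters left out ...]

215 [281.39 322.4 ] [ 58.9 -71.6  56.7  49.3] -11.149999999999999
216 [281.4  322.52] [ 62.7 -71.6  60.5  49.4] -11.099999999999998
217 [281.38 322.6 ] [ 66.4 -71.8  64.2  49.3] -11.25
218 [281.41 322.71] [ 70.1 -71.8  67.9  49.2] -11.299999999999997
219 [281.42 322.65] [ 73.8 -71.8  71.6  48.7] -11.549999999999997
220 [281.42 322.67] [ 77.5 -71.9  75.3  48.4] -11.750000000000004
221 [281.42 322.81] [ 81.1 -72.   79.   48.5] -11.75
222 [281.43 323.11] [ 84.8 -72.1  82.6  49. ] -11.549999999999997
223 [281.51 323.31] [ 88.4 -71.9  86.3  49.3] -11.300000000000004
224 [281.53 323.4 ] [ 92.  -72.   89.9  49.2] -11.399999999999999
225 [281.6  323.45] [ 95.6 -71.8  93.5  49. ] -11.399999999999999
```

Flush within about 0.5 mm. Now I'll press in stages, watching the force.

Call:
step_arm --pt "-0.5 3 0 0.0013" --pt "0 3 0 0" --pt "0 3 0 0" --pt "0 2 0 0" --pt "0 2 0 0" --pt "0 0 0 0" --pt "0 0 0 0"

```text
time_s: 7.22
position: [524.9, 54.5, 24.2]
eef_rot: [0.715, 0.699, -0.001, -0.0]
force: [-2.8, 0.9, 0.4]
width: 15.3
finger_force: 39.9
```

Call:
step_arm --pt "0 2 0 0" --pt "0 2 0 0" --pt "0 2 0 0" --pt "0 0 0 0" --pt "0 0 0 0" --pt "0 0 0 0"

```text
time_s: 7.72
position: [531.1, 54.3, 24.2]
eef_rot: [0.715, 0.699, -0.0, -0.0]
force: [-4.3, -0.5, -0.7]
width: 15.6
finger_force: 39.9
```

```bash
python3 -c "
from h import *
plan(J(10,0.3,24.3),1.5483)"
```

```text
t 7.7167 pos [531.1  54.3  24.2] tx angle 1.5485 tilt [-9.e-04 -2.e-04 -1.e+00] F [-4.28 -0.45 -0.71] w 15.6 ff 39.85913157463074
tool shift [-0.3  8.9 -0.2] spin 0.0002
```

Force is 4.3 N at about 9 mm of travel, which fits the spring. I'll go 9 mm further.

Call:
step_arm --pt "0 2 0 0" --pt "0 2 0 0" --pt "0 2 0 0" --pt "0 2 0 0" --pt "0 1 0 0" --pt "0 0 0 0" --pt "0 0 0 0" --pt "0 0 0 0" --pt "0 0 0 0" --pt "0 0 0 0"

```text
time_s: 8.55
position: [539.2, 54.1, 24.2]
eef_rot: [0.715, 0.699, -0.001, -0.001]
force: [-6.6, -0.6, -0.1]
width: 14.9
finger_force: 40.1
```

```bash
python3 - <<'E'
from h import *
plan(J(10,0.3,24.3),1.5483)
p=r.state()['position']
im=cams.read_camera('scene');cv2.imwrite('pics/scene3.png',im)
x,y=proj('scene',p)[0].astype(int);x0,y0=x-50,y-35;print(x0,y0)
c=np.clip(cv2.resize(im[y0:y0+75,x0:x0+100],(800,600),interpolation=cv2.INTER_NEAREST)*1.4,0,255).astype(np.uint8);cv2.imwrite('pics/scene3c.png',c)
E
```

```text
t 8.55 pos [539.2  54.1  24.2] tx angle 1.5484 tilt [-2.7e-03 -3.0e-04 -1.0e+00] F [-6.6  -0.59 -0.06] w 14.9 ff 40.08676528930664
tool shift [-0.3  0.8 -0.1] spin 0.0001
254 173
```

View pics/scene3c.png

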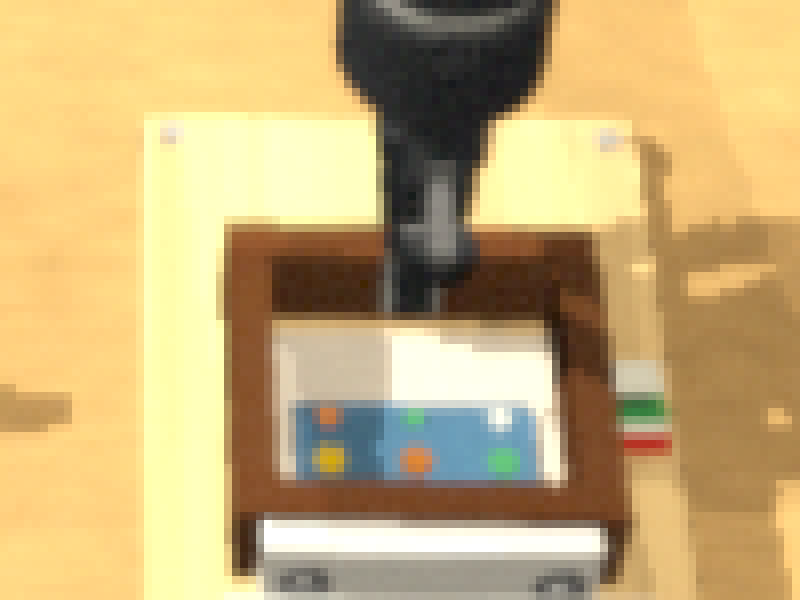

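The picture shows the rail flush against both frame ends, with the box closed at about (232–605, 228–260). The frame back has moved about 5 rows (roughly 18 mm) and the push is 6.6 N, so the carriage is mid-green. I'll hand it in.

Call:
step_arm --pt "0 0 0 0" --pt "0 0 0 0" --pt "0 0 0 0" --pt "0 0 0 0" --pt "0 0 0 0" --pt "0 0 0 0"

```text
time_s: 9.1
position: [539.2, 54.1, 24.2]
eef_rot: [0.715, 0.699, -0.001, -0.001]
force: [-6.7, -0.0, 1.3]
width: 15.2
finger_force: 40.1
```

```bash
python3 -c "
from h import *
plan(J(10,0.3,24.3),1.5483)
print(r.job_done())"
```

```text
t 9.1 pos [539.2  54.1  24.2] tx angle 1.5484 tilt [-2.7e-03 -3.0e-04 -1.0e+00] F [-6.69 -0.04  1.29] w 15.2 ff 40.0848251581192
tool shift [-0.3  0.8 -0.1] spin 0.0001
the job is handed in; nothing more can be done
None
```

I handed the job in (no verdict came back) with the arm holding the rail against the frame's open ends at a steady 6.7 N: about 18 mm of carriage travel, mid-green by travel and force since I couldn't see the pointer, flush to within about 1 mm, and with the arm kept away from the jar, cup and bottle.

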